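# Roll a mandrel into the vee cradle and clamp it

## Robot

A 7-joint arm with a two-finger parallel gripper is mounted at the origin on the work surface. World frame = base frame: x ahead of the robot, y to its left, z up, the work surface at z = 0. Lengths are in mm, angles in rad, forces in N, time in s.
With the tool pointing down it reaches from about 425 to 875 mm from the base axis. Payload 8.4 kg.
Tool frame: the origin (TCP) lies between the finger pads; the fingertips stand 25 mm ahead of it and the grasp point (between the pads) lies 6 mm ahead of it; z points along the fingers, y is the direction in which the jaws open and shut (so a half turn about z gives the same grasp; the last joint's range is limited). The gripper opens to 87 mm and grips with 3 to 60 N. Pads are 19 mm wide; open, the fingers measure 117 mm over their backs; the gripper's body (75 mm by 190 mm) begins 51 mm behind the grasp point.
Start: joints at [1.061, 0.333, 0.04, 1.465, -0.013, 1.343, -0.059], TCP at [259.548, -595.902, 247.546] pointing down, gripper open.
Joint ranges: [-2.58, 2.58], [-0.38, 2.09], [-1.3, 1.39], [0.25, 2.4], [-1.5, 4.64], [0.08, 2.09], [-2.65, 2.65]. Speed limits (rad/s): [2.22, 2.22, 2.79, 2.79, 3.14, 3.14, 3.14].

## Interface

Orientations are given as a unit quaternion [x, y, z, w].
In Python, from station import arm, eyes, order gives the robot as it stands. The module is installed in compiled form; this text tells all that it offers.
- The arm moves only by the shell command python3 -m handwheel 'ROWS' [FORCE]. ROWS is JSON, a list of rows, each a list of 7 numbers: the closure, from 0 (fully open) to 1 (shut), then the shift along the tool's x, y, z in cm, then the turn, a rotation vector about the tool's x, y, z in rad. In form: [[grip, x, y, z, wx, wy, wz], ...]. A call has 1 to 10 rows; each row shifts and turns the commanded pose from where the row before left it, along the tool's axes as they then stand; what a row does not reach is not made up. A row lasts 1/8 s, in which the tool goes at most 62.5 mm and 10.7 degrees, less where a joint would pass 70% of its speed; a pose out of reach is approached as far as the arm can. A call is refused whole if a number of a shift passes 6.25 or a number of a turn 0.188, either way. A call with a gripper value outside its range is refused whole. The fingers move at their own pace and stop on an object; FORCE is the grip in N (left out, the last holds). Time passes only in rows, so rows that do not move let the fingers close. It gives the time, the measured TCP pose, the force and the opening at its end, in the units of the state.
- arm.read_state(): the state, without advancing time (a new reading comes with each control period).
- eyes.capture(name): name is "side" or "top"; returns a dict with "pixels" (384x512x3 uint8, red, green, blue), "depth" (384x512 float32, mm along the optical axis (not along the pixel's ray), 0 where there is no reading), "intrinsics" (3x3 intrinsics, pixels), "rvec" (rotation vector, rad) and "tvec" (3), from world to camera coordinates, as OpenCV has them. Camera axes: x right, y down, z forward; pixel columns grow to the right and rows downward; lengths in mm; the calibration is good to about 2 mm. A picture is of the moment at which its call begins.
- order.job_done(): hands the job in, once; it reports no verdict.
The state is a dict: "clock": time; "joint_positions": joint angles; "qvel": joint speeds; "tau": joint torques, N m; "position": TCP position; "ee_rot": TCP orientation; "force": force on the tool from outside, world axes, zero at the start; "ft_torque": the same for the moment, N m; "gripper_width": finger opening in mm.
Only numpy, scipy, OpenCV 4.12 (cv2) and the standard library are available. Lean on these libraries where they do the work, as an engineer would, in place of code of your own. Each camera call takes 0.05 s, during which the arm holds its last target.

## Task

Roll the steel mandrel off its loading shelf into the vee of the cradle without lifting it, and let it settle there. Then push it lengthwise along the vee until its end bears firmly, but not hard, on the rubber stop, and only then swing the hold-down arm over and press it until its sprung pad holds the mandrel down, about half-way into its spring travel. Let go, and leave the tin and the pliers and cutters where they are.

Things in the scene. Friction and masses are not known exactly. Their poses are not given: they have to be found in the camera images.
- bar: The mandrel: plain round steel tube with dark bores, 30 mm in diameter, 140 mm long, 0.25 to 0.5 kg. Origin at its centre; its y axis runs along it (x and z turn as it rolls). It starts on the cradle's loading shelf, parallel to the vee, leaning against a low ledge on the robot's side (5 mm above the shelf), and rolls back to it when let go on the shelf.
- fixture: The cradle, fixed on the table: base plate 210 x 220 x 10 mm (x = -90 to 120 mm, y = -110 to 110 mm) with two wooden supports 20 mm thick at y = -40 and 40 mm, open between them, each with a shelf and a vee. Origin on the table under the vee's middle; x points across the vee away from the robot, y along the vee, z up.
- shelf (a point): Point on the loading shelf's top where the mandrel starts: cradle x = -48, y = 0, z = 51 mm (mandrel's centre 66 mm high), axes as the cradle's. The shelf rises 2.5 degrees from x = -85 to -18 mm, z = 52 mm, where the vee begins; once the mandrel's centre passes there it drops in by itself. Clear space above shelf and vee while the arm stands open.
- seat (a point): Where the mandrel's axis lies when seated in the vee: cradle x = 0, y = 0, z = 55 mm, axes as the cradle's. The vee is 90 degrees, metal faced, its lowest line 34 mm high, its shelf side 52 mm and its far side 60 mm high.
- stop: End stop: black rubber disc 20 mm across on a post at the vee's -y end. Origin at its face's centre, cradle y = -85, z = 55 mm: at home the mandrel's centre is at y = -15 mm. Hard rubber, gives 1 mm per 15 N. Firm is 4 N or more on it, over 18 N is too hard. Sliding takes another 1 to 5 N: push the mandrel's free end with 11 to 14 N for half a second, by feel; measured poses are too coarse.
- clamp_hinge (a point): The hold-down arm's hinge axis, parallel to the cradle's y, at cradle x = 50, y = 0, z = 88 mm, axes as the cradle's.
- clamp (a joint): Angle of the hold-down arm (rad): 0 = level, reaching from its hinge over the vee towards the robot; 1.57 = upright; starts at 1.6 to 1.9, leaning away. A stiff friction hinge (0.7 N m: about 6 N at 105 mm from it) keeps it where it is left. On a seated mandrel the pad touches at about 0.06, is pressed in 3 mm at 0 and bottoms at -0.06.
- clamp_tip (a point): Free end of the hold-down arm, on its middle line, 120 mm from the hinge. The arm is 14 mm wide and 10 mm thick, its last 52 mm a black rubber grip 18 mm wide and 14 mm thick. This point's -x axis points along the arm away from the hinge, its z axis out of the side that is on top when closed.
- pad: The arm's sprung pad: black rubber disc 18 mm across under the arm, 50 mm from the hinge. Origin at its face's centre, 21 mm below the arm's middle line when free; z points into the arm. Spring 2.5 N per mm, travel 6 mm. A good clamp has it pressed in 1.5 to 5 mm (3 to 14 N); over 18 N is too hard. Pressing it 3 mm in adds about 3.5 N at the arm's grip.
- tin: Small closed round tin, 43 mm across, 26 mm high, on the cradle's base plate in the far corner on the stop's side; leave it. Origin under it.
- pliers: Long-nosed pliers with grey handles, 130 mm long, lying to the left of the cradle; leave them. Origin under the joint.
- cutters: Flush cutters with blue handles, 110 mm long, lying to the right of the cradle; leave them. Origin under the joint.
Things that resemble listed ones, but are neither listed nor needed, are in the scene too. Of the things shaped like the bar, the steel one is meant.

How it is judged:
By the outcome, as a careful person would: the job done as asked, in the order asked, and still so for the second after the job is handed in, with the robot touching nothing.
It also fails if it takes over 72 s, if anything falls off the work surface, if the arm or the gripper's body presses on something with over 40 N, if the wrist force passes 120 N, or if a joint passes its speed limit or range.

## Working session

There is one attempt and no reset: what is moved stays moved. The work goes in short steps, Python scripts to look and compute and a shell command to move; the robot and the scene stay as the last step left them, time stands still between calls to the robot, and variables do not carry over. Pictures are saved under pics/ and viewed, and the job is handed in when it is done.

```bash
mkdir -p pics; ls; python3 - <<'E'
from station import arm, eyes
import cv2, numpy as np
for n in ("side","top"):
    c=eyes.capture(n)
    cv2.imwrite(f"pics/{n}0.png",cv2.cvtColor(c["pixels"],cv2.COLOR_RGB2BGR))
    np.savez(f"{n}0.npz",**c)
    print(n,c["intrinsics"],c["rvec"],c["tvec"],c["depth"].min(),c["depth"].max())
s=arm.read_state()
print({k:np.round(v,3).tolist() for k,v in s.items()})
E
```

```text
pics
side [[391.63094093   0.         256.98407885]
 [  0.         391.63094093 195.89048663]
 [  0.           0.           1.        ]] [ 0.2728925  -2.86705133  1.09897039] [604.81934518 116.77387357 780.08101079] 0.0 2920.911
top [[360.54900482   0.         253.89720111]
 [  0.         360.54900482 184.74475422]
 [  0.           0.           1.        ]] [ 2.10371173 -2.11837791  0.18784103] [ 63.04459261 578.82288201 721.70143345] 0.0 1816.6667
{'clock': 0.1, 'joint_positions': [1.061, 0.334, 0.04, 1.466, -0.013, 1.343, -0.059], 'qvel': [0.0, -0.002, -0.001, -0.003, -0.001, 0.001, -0.001], 'tau': [0.004, -65.781, 1.34, -40.471, -0.06, 0.041, 0.0], 'position': [259.411, -595.574, 246.76], 'ee_rot': [0.979, 0.204, -0.0, -0.001], 'force': [0.145, -0.22, 0.37], 'ft_torque': [-0.002, -0.045, 0.043], 'gripper_width': 86.924}
```

View pics/side0.png

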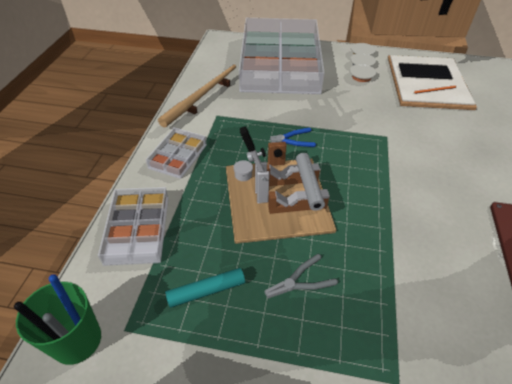

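View pics/top0.png

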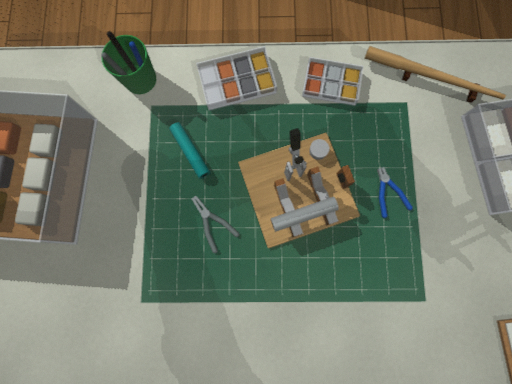

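```bash
cat > h.py <<'E'
import numpy as np, cv2
from scipy.spatial.transform import Rotation as R
def load(n):
    return dict(np.load(n))
def pts(c):
    K=c["intrinsics"];d=c["depth"];h,w=d.shape
    u,v=np.meshgrid(np.arange(w),np.arange(h))
    P=np.stack([(u-K[0,2])/K[0,0]*d,(v-K[1,2])/K[1,1]*d,d],-1)
    Rm=cv2.Rodrigues(c["rvec"])[0]
    W=(P-c["tvec"].ravel())@Rm
    W[d<=0]=np.nan
    return W
def proj(c,X):
    return cv2.projectPoints(np.atleast_2d(np.asarray(X,float)),c["rvec"],c["tvec"],c["intrinsics"],None)[0].reshape(-1,2)
def ray(c,uv,z):
    K=c["intrinsics"];Rm=cv2.Rodrigues(c["rvec"])[0]
    o=-Rm.T@c["tvec"].ravel(); d=Rm.T@np.array([(uv[0]-K[0,2])/K[0,0],(uv[1]-K[1,2])/K[1,1],1])
    return o+d*(z-o[2])/d[2]
def crop(c,x0,x1,y0,y1,s,name):
    im=cv2.cvtColor(c["pixels"][y0:y1,x0:x1],cv2.COLOR_RGB2BGR)
    cv2.imwrite(name,cv2.resize(im,None,fx=s,fy=s,interpolation=cv2.INTER_CUBIC))
E
python3 - <<'E'
from h import *
t=load("top0.npz");s=load("side0.npz")
crop(t,225,375,120,260,4,"pics/topc.png"); crop(s,215,345,115,250,4,"pics/sidec.png")
W=pts(t)
for uv in [(305,214),(275,217),(335,206),(294,133),(318,149),(346,177),(250,180),(200,250),(322,180)]: print(uv,W[uv[1],uv[0]].round(1))
W=pts(s)
for uv in [(312,182),(262,185),(300,225),(246,132),(277,150)]: print(uv,W[uv[1],uv[0]].round(1))
E
```

```text
(305, 214) [512.4 -46.1  80.8]
(275, 217) [507.2  15.4  75.1]
(335, 206) [ 528.5 -108.4   80.2]
(294, 133) [nan nan nan]
(318, 149) [664.6 -85.9  35.2]
(346, 177) [ 591.7 -136.8   70.2]
(250, 180) [599.5  68.7  11.3]
(200, 250) [4.421e+02 1.819e+02 2.000e-01]
(322, 180) [598.4 -96.4   9.4]
(312, 182) [507.1 -25.7  80.2]
(262, 185) [607.7 -11.9  65. ]
(300, 225) [518.5  33.4   9.5]
(246, 132) [639.5 -10.3 200.4]
(277, 150) [ 594.  -127.    63.8]
```

```bash
sleep 1
```

```text
(no output)
```

View pics/topc.png

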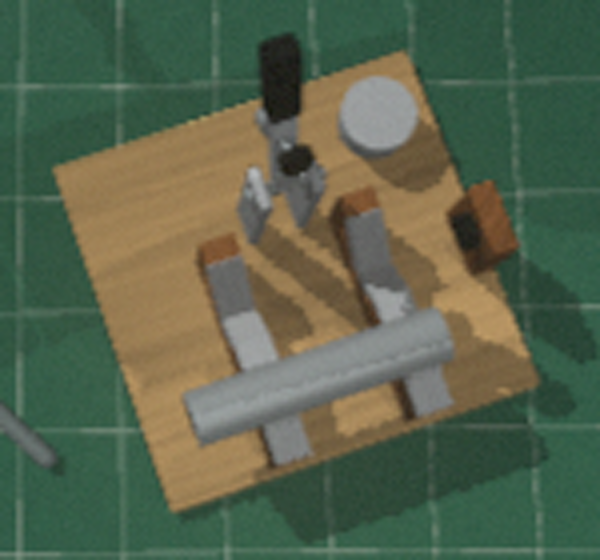

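View pics/sidec.png

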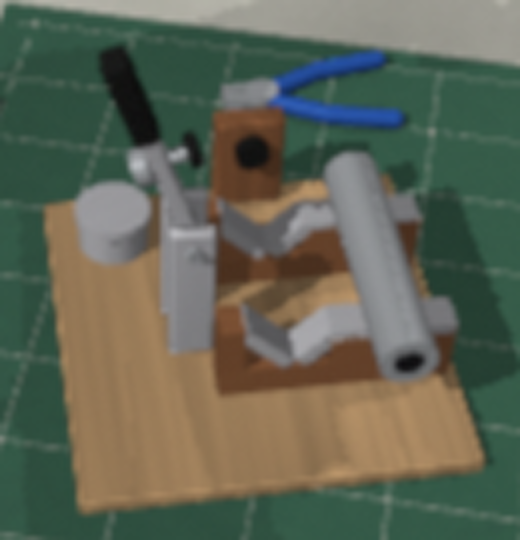

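```bash
python3 - <<'E'
from h import *
t=load("top0.npz");s=load("side0.npz")
# plate corners clicks (crop coords)
loc=np.array([[120,110],[120,-110],[-90,-110],[-90,110]],float)
def fit(P):
    lc=loc-loc.mean(0);pc=P-P.mean(0)
    th=np.arctan2((lc[:,0]*pc[:,1]-lc[:,1]*pc[:,0]).sum(),(lc*pc).sum())
    Rz=np.array([[np.cos(th),-np.sin(th)],[np.sin(th),np.cos(th)]])
    o=P.mean(0)-Rz@loc.mean(0)
    return th,o,(loc@Rz.T+o-P).round(1)
tc=np.array([[53,168],[405,50],[540,383],[175,512]])/4+[225-.375,120-.375]
P=np.array([ray(t,u,10)[:2] for u in tc]);print(P.round(1));print(fit(P))
sc=np.array([[80,510],[45,207],[487,465]])/4+[215-.375,115-.375]
for u in sc: print(ray(s,u,10).round(1))
# depth-based plate mask
for c,n in((t,'top'),(s,'side')):
    W=pts(c)
    m=(abs(W[...,2]-10)<4)&(W[...,0]>400)&(W[...,0]<750)&(abs(W[...,1])<260)
    hsv=cv2.cvtColor(c["pixels"],cv2.COLOR_RGB2HSV); m2=m&(hsv[...,0]<25)&(hsv[...,1]>60)
    xy=W[m2][:,:2].astype(np.float32); print(n,cv2.minAreaRect(xy),len(xy))
    # bar
    m=(W[...,2]>60)&(W[...,2]<95)&(W[...,0]>460)&(W[...,0]<555)&(abs(W[...,1]+40)<110)&(hsv[...,1]<60)
    X=W[m];mu=X.mean(0);U=np.linalg.svd(X-mu)[2][0];pr=(X-mu)@U
    print(' bar',mu,U,np.arctan2(U[0],-U[1]),np.percentile(pr,[0,1,99,100]),np.percentile(X[:,2],[5,50,90,98]))
E
```

```text
[[ 643.7   96.8]
 [ 713.3 -110.2]
 [ 516.4 -177.1]
 [ 446.3   28.5]]
(np.float64(0.32840947148080635), array([565.71691643, -45.33191656]), array([[ 0.1,  0.7],
       [ 1.5, -0.6],
       [-0.4, -1.4],
       [-1.2,  1.3]]))
[641.8 101.7  10. ]
[ 710.7 -106.7   10. ]
[443.6  34.5  10. ]
top ((580.2276611328125, -39.8045654296875), (209.3909149169922, 219.40138244628906), 18.627946853637695) 5621
 bar [514.03613252 -44.71228043  77.70453817] [-3.21863339e-01  9.46785714e-01  8.95872861e-04] -2.813895619376392 [-70.05654059 -68.6611894   68.11021308  69.65923173] [70.79196917 78.56979028 81.26144741 82.50901275]
side ((579.2576293945312, -39.45758056640625), (209.77392578125, 222.66590881347656), 18.44058609008789) 4155
 bar [514.16869927 -33.92526997  76.15753984] [-0.328443    0.94421684 -0.02407826] -2.8068371539297714 [-81.54405581 -78.56528153  60.27402874  61.17592437] [66.06052358 77.77940039 80.71963174 81.61440195]
```

```bash
cat >> h.py <<'E'
O=np.array([565.7,-44.8]);YAW=0.327
RF=R.from_euler('z',YAW).as_matrix()
def w2f(p): p=np.atleast_2d(p).astype(float); return (p-[*O,0])@RF
def f2w(p): return np.asarray(p,float)@RF.T+[*O,0]
def st(ext=0.0):
    from station import arm
    s=arm.read_state(); Rt=R.from_quat(s["ee_rot"])
    tx=Rt.apply([1,0,0]); yaw=np.arctan2(tx[1],tx[0])
    print("t%.2f"%s["clock"],"TCPf",w2f(s["position"])[0].round(1),"yaw-rel %.3f"%(yaw-YAW),"tilt %.3f"%np.arccos(-Rt.apply([0,0,1])[2]),
      "Ff",(s["force"]@RF).round(2),"w %.1f"%s["gripper_width"],"q",np.round(s["joint_positions"],2))
    return s,Rt
def go(target,tgtyaw=0.0):
    s,Rt=st()
    d=f2w(target)-s["position"]
    Rg=R.from_euler('z',YAW+tgtyaw)*R.from_euler('x',np.pi)
    rv=(Rt.inv()*Rg).as_rotvec()
    print("shift cm now-axes",(Rt.inv().apply(d)/10).round(2),"after-turn axes",(Rg.inv().apply(d)/10).round(2),"turn",rv.round(3))
E
python3 - <<'E'
from h import *
go([-95,17,230])
t=load("top0.npz"); W=pts(t); print(w2f([514.03,-44.7,0]))
s=load("side0.npz")
# arm clamp points
for c in (t,s):
    W=pts(c);F=w2f(W.reshape(-1,3)).reshape(W.shape)
    m=(F[...,2]>100)&(abs(F[...,1])<25)&(F[...,0]>20)&(F[...,0]<130); X=F[m]
    for a in range(100,220,15):
        q=X[(X[:,2]>=a)&(X[:,2]<a+15)]
        if len(q): print(a,len(q),q.min(0).round(),np.median(q,0).round(),q.max(0).round())
E
```

```text
t0.10 TCPf [-467.  -423.2  246.8] yaw-rel 0.084 tilt 0.001 Ff [ 0.07 -0.26  0.37] w 86.9 q [ 1.06  0.33  0.04  1.47 -0.01  1.34 -0.06]
shift cm now-axes [ 40.75 -40.75   1.73] after-turn axes [ 37.2  -44.02   1.68] turn [-0.001  0.     0.084]
[[-48.89989741  16.69128315   0.        ]]
100 43 [ 40. -17. 100.] [ 51.   7. 101.] [ 61.  18. 114.]
115 12 [ 55.   4. 115.] [ 59.   6. 126.] [ 70.   9. 130.]
130 75 [ 43.  -9. 131.] [ 59.   4. 140.] [ 80.  10. 145.]
145 57 [ 47.  -7. 145.] [ 55.   1. 149.] [ 75.   9. 160.]
160 48 [ 66.  -6. 160.] [ 70.   4. 167.] [ 80.  10. 175.]
175 51 [ 71.  -7. 175.] [ 75.   2. 184.] [ 88.   9. 190.]
190 100 [ 76.  -8. 191.] [ 83.   1. 201.] [ 94.   9. 205.]
205 1 [ 83.   4. 206.] [ 83.   4. 206.] [ 83.   4. 206.]
100 44 [ 40. -16. 100.] [ 54.   6. 106.] [ 63.  19. 115.]
115 37 [ 55.  -6. 116.] [ 62.   6. 125.] [ 76.   9. 130.]
130 105 [ 43.  -8. 130.] [ 66.   6. 139.] [ 81.  11. 145.]
145 55 [ 47.  -7. 145.] [ 68.   7. 150.] [ 79.  10. 160.]
160 54 [ 66.  -6. 160.] [ 74.   8. 168.] [ 85.  11. 175.]
175 52 [ 71.  -4. 175.] [ 79.   8. 182.] [ 89.  11. 189.]
190 87 [ 76.  -9. 190.] [ 85.   6. 200.] [ 93.  11. 205.]
```

```bash
python3 -m handwheel '[[1,0,0,0,0,0,0.084],[1,2.7,-3.4,0,0,0,0],[1,3,-3.6,0,0,0,0],[1,3,-3.6,0,0,0,0],[1,3,-3.6,0,0,0,0],[1,3,-3.6,0,0,0,0],[1,3,-3.6,0,0,0,0],[1,3,-3.6,0,0,0,0],[1,3,-3.6,0,0,0,0],[1,3,-3.6,0,0,0,0]]' 20; python3 -c "
from h import *
go([-95,17,230])"
```

```text
clock: 1.35
position: [409.2, -203.7, 247.4]
ee_rot: [0.987, 0.163, -0.0, -0.0]
force: [0.5, -0.5, 0.3]
gripper_width: 1.7
t1.35 TCPf [-199.2 -100.2  247.4] yaw-rel -0.000 tilt 0.000 Ff [ 0.29 -0.66  0.34] w 1.7 q [ 0.65 -0.05 -0.28  1.9  -0.01  1.29 -0.86]
shift cm now-axes [ 10.42 -11.72   1.74] after-turn axes [ 10.42 -11.72   1.74] turn [-0.  0. -0.]
```

```bash
python3 -m handwheel '[[1,3.5,-3.9,0.6,0,0,0],[1,3.5,-3.9,0.6,0,0,0],[1,3.4,-3.9,0.6,0,0,0],[1,0,0,3,0,0,0],[1,0,0,4,0,0,0],[1,0,0,3.5,0,0,0],[1,0,0,2,0,0,0],[1,0,0,1,0,0,0],[1,0,0,0,0,0,0]]'; python3 -c "
from h import *
go([-75,17,86])"
```

```text
clock: 2.48
position: [469.7, -61.0, 94.3]
ee_rot: [0.987, 0.163, -0.0, -0.0]
force: [-0.2, -0.4, 0.7]
gripper_width: 0.5
t2.48 TCPf [-96.1  15.5  94.3] yaw-rel -0.000 tilt 0.001 Ff [-0.27 -0.3   0.73] w 0.5 q [ 0.47  0.16 -0.46  2.04  0.08  0.97 -1.28]
shift cm now-axes [ 2.11 -0.15  0.83] after-turn axes [ 2.11 -0.15  0.83] turn [-0.001  0.001 -0.   ]
```

```bash
python3 -m handwheel '[[1,0,0,0.4,0,0,0],[1,0,0,0.4,0,0,0],[1,0.6,0,0,0,0,0],[1,0.6,0,0,0,0,0],[1,0.4,0,0,0,0,0],[1,0.3,0,0,0,0,0],[1,0.3,0,0,0,0,0],[1,0.3,0,0,0,0,0]]'; python3 -c "
from h import *
st()"
```

```text
clock: 3.48
position: [493.7, -53.0, 86.5]
ee_rot: [0.987, 0.163, -0.0, -0.0]
force: [-1.0, -1.0, 0.5]
gripper_width: 0.5
t3.48 TCPf [-70.9  15.3  86.5] yaw-rel -0.000 tilt 0.000 Ff [-1.27 -0.67  0.52] w 0.5 q [ 0.44  0.21 -0.46  1.99  0.11  0.96 -1.32]
```

```bash
python3 -m handwheel '[[1,0.25,0,0,0,0,0],[1,0.25,0,0,0,0,0],[1,0.25,0,0,0,0,0],[1,0.25,0,0,0,0,0],[1,0.25,0,0,0,0,0],[1,0.25,0,0,0,0,0],[1,0.25,0,0,0,0,0],[1,0.25,0,0,0,0,0]]'; python3 -c "
from h import *
st()
from station import eyes
for n in ('top','side'):
    c=eyes.capture(n); np.savez(n+'1.npz',**c)
    crop(c,*((225,375,120,260) if n=='top' else (215,345,115,250)),3,'pics/%s1.png'%n)
a=cv2.imread('pics/top1.png');b=cv2.imread('pics/side1.png');h=max(len(a),len(b))
f=lambda i:cv2.copyMakeBorder(i,0,h-len(i),0,0,0)
cv2.imwrite('pics/both1.png',np.hstack([f(a)[:, :400],f(b)]))
"
```

```text
clock: 4.47
position: [512.8, -46.5, 86.6]
ee_rot: [0.987, 0.163, 0.0, -0.0]
force: [-1.5, -0.5, 1.0]
gripper_width: 0.6
t4.47 TCPf [-50.6  15.4  86.6] yaw-rel -0.000 tilt 0.000 Ff [-1.61 -0.02  0.97] w 0.6 q [ 0.42  0.25 -0.46  1.95  0.13  0.97 -1.35]
```

View pics/both1.png

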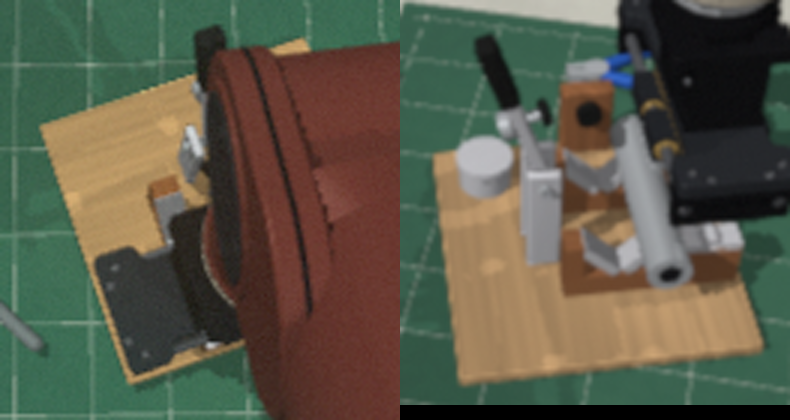

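The side view (right half) shows the bar rolled forward on the shelf, still parallel (ends near 640,130 and 668,275), gripper behind it. I'll keep pushing it slowly to the vee's edge.

```bash
python3 -m handwheel '[[1,0.2,0,0,0,0,0],[1,0.2,0,0,0,0,0],[1,0.2,0,0,0,0,0],[1,0.15,0,0,0,0,0]]'; python3 -m handwheel '[[1,0.15,0,0,0,0,0],[1,0.1,0,0,0,0,0],[1,0,0,0,0,0,0]]'; python3 -c "
from h import *
st()
from station import eyes
c=eyes.capture('side'); np.savez('side2.npz',**c)
crop(c,215,345,115,250,4,'pics/side2.png')
"
```

```text
clock: 5.08
position: [520.0, -44.1, 86.6]
ee_rot: [0.987, 0.163, 0.0, -0.0]
force: [0.4, 0.0, 0.7]
gripper_width: 0.3
clock: 5.45
position: [522.2, -43.3, 86.6]
ee_rot: [0.987, 0.163, 0.0, -0.0]
force: [0.7, 0.2, 0.4]
gripper_width: 0.3
t5.45 TCPf [-40.8  15.4  86.6] yaw-rel -0.000 tilt 0.000 Ff [ 0.72 -0.04  0.41] w 0.3 q [ 0.41  0.26 -0.46  1.93  0.14  0.98 -1.36]
```

View pics/side2.png

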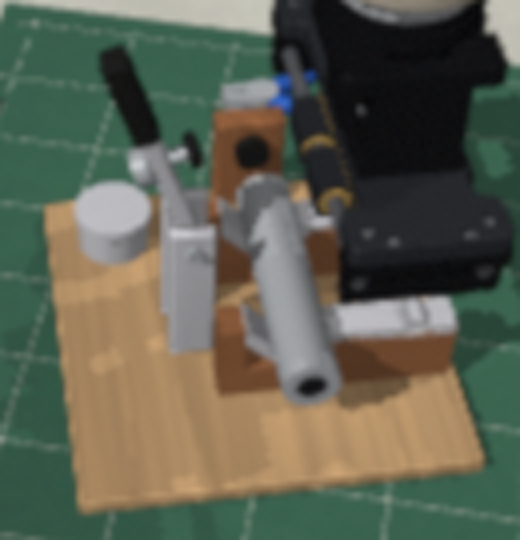

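```bash
python3 -c "
from h import *
c=load('side2.npz')
for p in [(-41,15,61.5),(-41,15,86.5),(-41,15,131),(-41,110,131),(-4,110,131),(-4,-80,131)]: print(p,((proj(c,f2w(p))[0]-[215,115])*4).round())
F=w2f(pts(c).reshape(-1,3)).reshape(384,512,3)
hsv=cv2.cvtColor(c['pixels'],cv2.COLOR_RGB2HSV)
for u,v in [(325,190),(305,120),(290,60),(370,230)]:
    print((u,v),F[115+v//4,215+u//4].round())
# near-end of bar
m=(abs(F[...,0])<14)&(F[...,2]>60)&(F[...,2]<76)&(F[...,1]>-80)&(F[...,1]<110)
X=F[m];print(len(X),np.percentile(X[:,1],[0,1,50,99,100]).round(1),X[:,2].max())
top=X[X[:,2]>67];print(np.polyfit(top[:,1],top[:,0],1))
for u,v in [(310,385),(262,180)]: 
  print(w2f(ray(c,(215+u/4,115+v/4),55)))
"
```

```text
(-41, 15, 61.5) [359. 264.]
(-41, 15, 86.5) [364. 231.]
(-41, 15, 131) [373. 166.]
(-41, 110, 131) [420. 307.]
(-4, 110, 131) [340. 315.]
(-4, -80, 131) [264.  52.]
(325, 190) [ -7.  49. 153.]
(305, 120) [ -6.   6. 157.]
(290, 60) [-10. -53. 147.]
(370, 230) [-15. 100. 175.]
669 [-54.3 -52.7  24.7  87.   87.7] 72.27064647431199
[0.00640548 0.19540172]
[[-0.59290245 87.31212755 55.        ]]
[[ -3.71891241 -62.55412743  55.        ]]
```

```bash
python3 -m handwheel '[[1,-0.5,0,0,0,0,0],[1,0,0,-4,0,0,0],[1,0,-1.5,-4,0,0,0],[1,0,-3.5,0,0,0,0],[1,0,-4,0,0,0,0],[1,0,-3,0,0,0,0],[1,0,0,0,0,0,-0.185],[1,0,0,0,0,0,-0.185],[1,0,0,0,0,0,-0.185],[1,0,0,0,0,0,-0.185]]'; python3 -m handwheel '[[1,0,0,0,0,0,-0.185],[1,0,0,0,0,0,-0.185],[1,0,0,0,0,0,-0.185],[1,0,0,0,0,0,-0.185],[1,0,0,0,0,0,-0.091],[1,0,0,0,0,0,0]]'; python3 -c "
from h import *
go([0,115,73],1.5708)"
```

```text
clock: 6.75
position: [478.5, 68.5, 166.5]
ee_rot: [0.86, 0.511, -0.0, 0.0]
force: [-0.0, 0.0, -0.8]
gripper_width: 0.6
clock: 7.5
position: [478.6, 68.4, 166.5]
ee_rot: [0.583, 0.813, -0.0, 0.0]
force: [1.0, -0.7, 0.2]
gripper_width: 0.2
t7.50 TCPf [-46.2 135.2 166.5] yaw-rel 1.570 tilt 0.000 Ff [ 0.68 -0.96  0.2 ] w 0.2 q [ 0.4   0.1  -0.67  1.93  0.07  1.13  0.04]
shift cm now-axes [-2.01  4.62  9.35] after-turn axes [-2.02  4.62  9.35] turn [-0.     0.    -0.001]
```

```bash
python3 -m handwheel '[[1,0,2.3,2,0,0,0],[1,0,2.3,2.5,0,0,0],[1,-0.5,0,2.5,0,0,0],[1,-0.5,0,1.5,0,0,0],[1,-0.5,0,0.8,0,0,0],[1,-0.5,0,0,0,0,0],[1,-0.4,0,0,0,0,0],[1,0,0,0,0,0,0]]'; python3 -c "
from h import *
go([0,97,73],1.5708)
from station import eyes
c=eyes.capture('side'); np.savez('side3.npz',**c)
crop(c,215,345,115,250,4,'pics/side3.png')"
```

```text
clock: 8.5
position: [530.6, 60.3, 74.3]
ee_rot: [0.583, 0.812, 0.0, 0.001]
force: [0.1, 0.8, -0.2]
gripper_width: 0.5
t8.50 TCPf [  0.5 110.8  74.3] yaw-rel 1.570 tilt 0.001 Ff [ 0.35  0.77 -0.19] w 0.5 q [ 0.35  0.33 -0.63  1.91  0.23  0.97 -0.06]
shift cm now-axes [-1.38 -0.05  0.13] after-turn axes [-1.38 -0.05  0.13] turn [ 0.001  0.    -0.001]
```

View pics/side3.png

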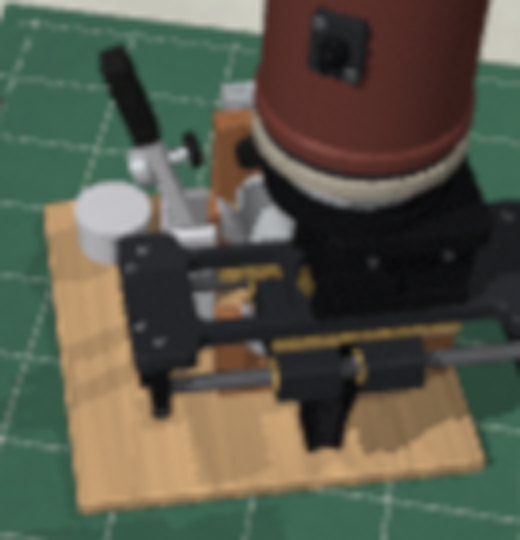

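```bash
python3 -m handwheel '[[1,-0.6,0,0,0,0,0],[1,-0.5,0,0,0,0,0],[1,-0.2,0,0,0,0,0],[1,-0.2,0,0,0,0,0],[1,-0.2,0,0,0,0,0],[1,-0.2,0,0,0,0,0],[1,-0.2,0,0,0,0,0]]'; python3 -c "
from h import *
go([0,64.5,73],1.5708)"
```

```text
clock: 9.43
position: [536.8, 41.0, 73.5]
ee_rot: [0.582, 0.813, 0.0, -0.0]
force: [-1.6, 1.2, 0.1]
gripper_width: 0.2
t9.43 TCPf [ 0.2 90.5 73.5] yaw-rel 1.571 tilt 0.000 Ff [-1.18  1.63  0.13] w 0.2 q [ 0.38  0.34 -0.62  1.9   0.23  0.98 -0.02]
shift cm now-axes [-2.6  -0.02  0.05] after-turn axes [-2.6  -0.02  0.05] turn [-0. -0.  0.]
```

```bash
python3 -m handwheel '[[1,-0.25,0,0,0,0,0],[1,-0.25,0,0,0,0,0],[1,-0.25,0,0,0,0,0],[1,-0.25,0,0,0,0,0],[1,-0.25,0,0,0,0,0],[1,-0.25,0,0,0,0,0],[1,-0.2,0,0,0,0,0]]'; python3 -c "
from h import *
st()"; python3 -m handwheel '[[1,-0.15,0,0,0,0,0],[1,-0.15,0,0,0,0,0],[1,-0.1,0,0,0,0,0]]'; python3 -c "
from h import *
st()"
```

```text
clock: 10.3
position: [542.3, 24.5, 73.6]
ee_rot: [0.583, 0.813, -0.0, -0.0]
force: [-2.4, 1.8, 1.5]
gripper_width: 0.5
t10.30 TCPf [ 0.1 73.2 73.6] yaw-rel 1.571 tilt 0.000 Ff [-1.65  2.49  1.55] w 0.5 q [ 0.4   0.34 -0.61  1.89  0.24  0.98  0.01]
clock: 10.68
position: [543.6, 20.9, 73.5]
ee_rot: [0.583, 0.813, -0.0, -0.0]
force: [-2.0, 1.6, 0.1]
gripper_width: 0.6
t10.68 TCPf [ 0.1 69.3 73.5] yaw-rel 1.571 tilt 0.000 Ff [-1.39  2.15  0.08] w 0.6 q [ 0.4   0.35 -0.61  1.89  0.24  0.98  0.02]
```

```bash
for i in 1; do python3 -m handwheel '[[1,-0.1,0,0,0,0,0],[1,-0.1,0,0,0,0,0]]'|sed -n 4p; python3 -m handwheel '[[1,-0.1,0,0,0,0,0]]'|sed -n 4p; python3 -c "
from h import *
st()"; python3 -m handwheel '[[1,-0.1,0,0,0,0,0]]'|sed -n 4p;python3 -c "
from h import *
st()";done
```

```text
force: [-1.0, 2.1, 1.1]
force: [-1.4, 2.0, 1.6]
t11.05 TCPf [ 0.1 66.3 73.5] yaw-rel 1.571 tilt 0.000 Ff [-0.64  2.33  1.61] w 0.5 q [ 0.41  0.35 -0.61  1.89  0.24  0.98  0.02]
force: [-2.4, 3.4, 0.3]
t11.18 TCPf [ 0.2 65.3 73.6] yaw-rel 1.571 tilt 0.000 Ff [-1.18  4.04  0.3 ] w 0.4 q [ 0.41  0.35 -0.61  1.89  0.24  0.98  0.02]
```

```bash
python3 -m handwheel '[[1,-0.03,0,0,0,0,0]]'|sed -n 4p; python3 -c "
from h import *
st()";python3 -m handwheel '[[1,-0.03,0,0,0,0,0]]'|sed -n 4p;python3 -c "
from h import *
st()"
```

```text
force: [-2.7, 3.5, 1.4]
t11.30 TCPf [ 0.1 65.3 73.5] yaw-rel 1.571 tilt 0.000 Ff [-1.43  4.14  1.4 ] w 0.5 q [ 0.41  0.35 -0.61  1.89  0.24  0.98  0.03]
force: [-3.3, 3.9, 0.9]
t11.43 TCPf [ 0.1 65.3 73.5] yaw-rel 1.571 tilt 0.001 Ff [-1.88  4.73  0.9 ] w 0.4 q [ 0.41  0.35 -0.61  1.89  0.24  0.98  0.03]
```

```bash
python3 -m handwheel '[[1,-0.1,0,0,0,0,0]]'|sed -n 4p; python3 -c "
from h import *
st()";python3 -m handwheel '[[1,-0.1,0,0,0,0,0]]'|sed -n 4p;python3 -c "
from h import *
st()"
```

```text
force: [-4.5, 7.9, 2.5]
t11.55 TCPf [ 0.2 65.  73.5] yaw-rel 1.572 tilt 0.001 Ff [-1.75  8.98  2.51] w 0.2 q [ 0.41  0.35 -0.61  1.88  0.23  0.98  0.03]
force: [-6.7, 9.1, 3.9]
t11.68 TCPf [ 0.2 64.8 73.5] yaw-rel 1.572 tilt 0.002 Ff [-3.42 10.72  3.95] w 0.6 q [ 0.41  0.35 -0.61  1.88  0.23  0.98  0.03]
```

```bash
python3 -m handwheel '[[1,-0.05,0,0,0,0,0]]'|sed -n 4p; python3 -c "
from h import *
st()";python3 -m handwheel '[[1,0,0,0,0,0,0]]'|sed -n 4p;python3 -c "
from h import *
st()"
```

```text
force: [-6.5, 10.8, 3.5]
t11.80 TCPf [ 0.1 64.8 73.5] yaw-rel 1.573 tilt 0.003 Ff [-2.68 12.28  3.51] w 0.4 q [ 0.41  0.35 -0.61  1.88  0.23  0.98  0.03]
force: [-5.9, 10.0, 3.0]
t11.93 TCPf [ 0.2 64.8 73.5] yaw-rel 1.573 tilt 0.003 Ff [-2.37 11.35  2.98] w 0.3 q [ 0.41  0.35 -0.61  1.88  0.23  0.98  0.03]
```

Force is about 12 N; a touch more, then hold for over half a second.

```bash
python3 -m handwheel '[[1,-0.03,0,0,0,0,0],[1,0,0,0,0,0,0]]'|sed -n 4p; python3 -c "
from h import *
st()";python3 -m handwheel '[[1,0,0,0,0,0,0],[1,0,0,0,0,0,0]]'|sed -n 4p;python3 -c "
from h import *
st()";python3 -m handwheel '[[1,0,0,0,0,0,0],[1,0,0,0,0,0,0]]'|sed -n 4p;python3 -c "
from h import *
st()"
```

```text
force: [-6.8, 9.8, 3.4]
t12.18 TCPf [ 0.2 64.8 73.5] yaw-rel 1.573 tilt 0.003 Ff [-3.32 11.47  3.4 ] w 0.3 q [ 0.41  0.35 -0.61  1.88  0.23  0.98  0.03]
force: [-6.4, 9.7, 4.1]
t12.43 TCPf [ 0.2 64.8 73.5] yaw-rel 1.573 tilt 0.003 Ff [-2.91 11.24  4.08] w 0.6 q [ 0.41  0.35 -0.61  1.88  0.23  0.98  0.03]
force: [-6.0, 9.2, 3.8]
t12.68 TCPf [ 0.2 64.8 73.5] yaw-rel 1.573 tilt 0.003 Ff [-2.72 10.62  3.79] w 0.5 q [ 0.41  0.35 -0.61  1.88  0.23  0.98  0.03]
```

```bash
python3 -m handwheel '[[1,-0.07,0,0,0,0,0],[1,0,0,0,0,0,0]]'|sed -n 4p; python3 -c "
from h import *
st()";python3 -m handwheel '[[1,-0.02,0,0,0,0,0],[1,0,0,0,0,0,0]]'|sed -n 4p;python3 -c "
from h import *
st()";python3 -m handwheel '[[1,0,0,0,0,0,0],[1,0,0,0,0,0,0],[1,0,0,0,0,0,0]]'|sed -n 4p;python3 -c "
from h import *
st()"
```

```text
force: [-7.4, 11.9, 4.8]
t12.93 TCPf [ 0.2 64.6 73.5] yaw-rel 1.573 tilt 0.004 Ff [-3.2  13.67  4.76] w 0.3 q [ 0.41  0.35 -0.61  1.88  0.23  0.98  0.03]
force: [-8.2, 12.6, 5.6]
t13.18 TCPf [ 0.1 64.6 73.5] yaw-rel 1.573 tilt 0.004 Ff [-3.76 14.54  5.63] w 0.2 q [ 0.41  0.35 -0.61  1.88  0.23  0.98  0.03]
force: [-7.9, 11.2, 4.4]
t13.55 TCPf [ 0.1 64.6 73.5] yaw-rel 1.573 tilt 0.004 Ff [-3.88 13.17  4.43] w 0.5 q [ 0.41  0.35 -0.61  1.88  0.23  0.98  0.03]
```

```bash
python3 -m handwheel '[[1,0.3,0,0,0,0,0],[1,1.2,0,0,0,0,0],[1,2.5,0,0,0,0,0],[1,2,0,-3,0,0,0],[1,0,0,-5,0,0,0],[1,0,0,-5,0,0,0],[1,0,0,-4,0,0,0.1],[1,0,0,-1,0,0,0.185],[1,0,0,0,0,0,0.185],[1,0,0,0,0,0,0.185]]'; python3 -c "
from h import *
go([118,0,250],0)
from station import eyes
c=eyes.capture('side'); np.savez('side4.npz',**c)
crop(c,215,345,115,250,4,'pics/side4.png')
F=w2f(pts(c).reshape(-1,3)).reshape(384,512,3)
m=(abs(F[...,0])<14)&(F[...,2]>60)&(F[...,2]<76)&(F[...,1]>-95)&(F[...,1]<110)
X=F[m];print(len(X),np.percentile(X[:,1],[0,1,50,99,100]).round(1),X[:,2].max())
"
```

```text
clock: 14.8
position: [527.3, 69.8, 254.0]
ee_rot: [0.815, 0.58, 0.0, 0.001]
force: [0.1, -1.1, -0.3]
gripper_width: 0.2
t14.80 TCPf [  0.4 120.9 254. ] yaw-rel 0.909 tilt 0.002 Ff [-0.22 -1.08 -0.27] w 0.2 q [ 0.35  0.13 -0.62  1.72  0.08  1.31 -0.62]
shift cm now-axes [-2.31 16.7   0.43] after-turn axes [11.76 12.09  0.4 ] turn [ 0.002 -0.001  0.909]
664 [-94.8 -94.2 -10.7  55.7  57.3] 73.71163054498564
```

View pics/side4.png

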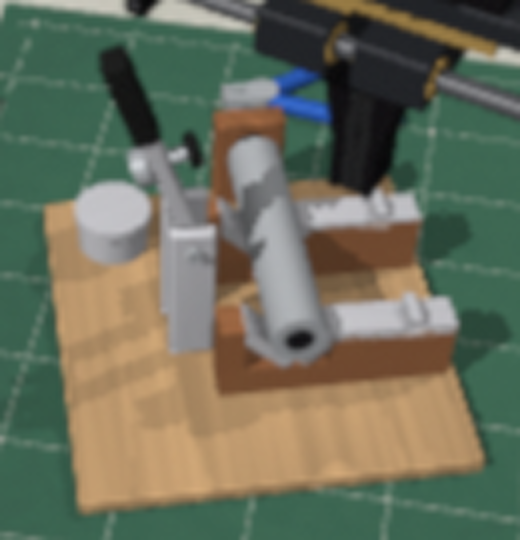

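```bash
python3 -m handwheel '[[1,0,0,0,0,0,0.182],[1,0,0,0,0,0,0.182],[1,0,0,0,0,0,0.182],[1,0,0,0,0,0,0.182],[1,0,0,0,0,0,0.181],[1,3.9,4,0,0,0,0],[1,3.9,4,0,0,0,0],[1,3.9,4,0,0,0,0],[1,0,0,0,0,0,0],[1,0,0,0,0,0,0]]'; python3 -c "
from h import *
go([116,0,190],0)
"
```

```text
clock: 16.1
position: [676.6, -4.5, 253.2]
ee_rot: [0.986, 0.167, -0.0, -0.0]
force: [0.4, 0.7, 0.7]
gripper_width: 0.6
t16.10 TCPf [118.    2.5 253.2] yaw-rel 0.009 tilt 0.001 Ff [0.65 0.53 0.68] w 0.6 q [ 0.29  0.43 -0.48  1.36  0.2   1.4  -1.43]
shift cm now-axes [-0.2   0.25  6.32] after-turn axes [-0.2   0.25  6.32] turn [-0.001  0.     0.009]
```

```bash
python3 -m handwheel '[[1,0,0.2,3,0,0,0.009],[1,0,0,3,0,0,0],[1,0,0,0.3,0,0,0],[1,-0.6,0,0,0,0,0],[1,-0.4,0,0,0,0,0],[1,-0.4,0,0,0,0,0],[1,-0.3,0,0,0,0,0]]'; python3 -c "
from h import *
st()
from station import eyes
c=eyes.capture('side'); np.savez('side5.npz',**c)
crop(c,215,345,95,230,4,'pics/side5.png')
"
```

```text
clock: 16.98
position: [663.0, -12.0, 192.3]
ee_rot: [0.987, 0.162, 0.003, 0.0]
force: [8.3, 2.1, 3.0]
gripper_width: 0.2
t16.98 TCPf [102.7  -0.2 192.3] yaw-rel -0.002 tilt 0.005 Ff [ 8.58 -0.67  2.97] w 0.2 q [ 0.31  0.43 -0.48  1.48  0.2   1.27 -1.44]
```

View pics/side5.png

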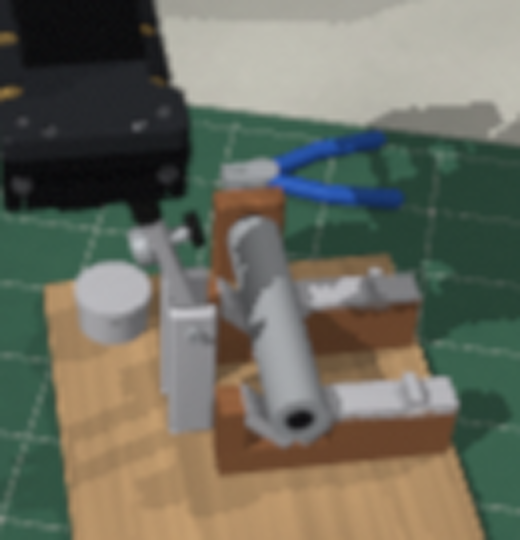

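```bash
python3 -m handwheel '[[1,-0.6,0,0,0,0,0],[1,-0.8,0,0,0,0,0],[1,-0.8,0,0,0,0,0],[1,-0.8,0,0,0,0,0],[1,-0.8,0,0,0,0,0],[1,-0.8,0,0,0,0,0]]'; python3 -c "
from h import *
st()
from station import eyes
c=eyes.capture('side'); np.savez('side6.npz',**c)
crop(c,215,345,95,230,4,'pics/side6.png')
"
```

```text
clock: 17.77
position: [620.3, -26.2, 193.0]
ee_rot: [0.987, 0.162, 0.004, -0.0]
force: [7.7, 2.8, 3.2]
gripper_width: 0.3
t17.77 TCPf [5.77e+01 1.00e-01 1.93e+02] yaw-rel -0.001 tilt 0.008 Ff [8.2  0.17 3.17] w 0.3 q [ 0.36  0.35 -0.49  1.6   0.17  1.23 -1.4 ]
```

View pics/side6.png

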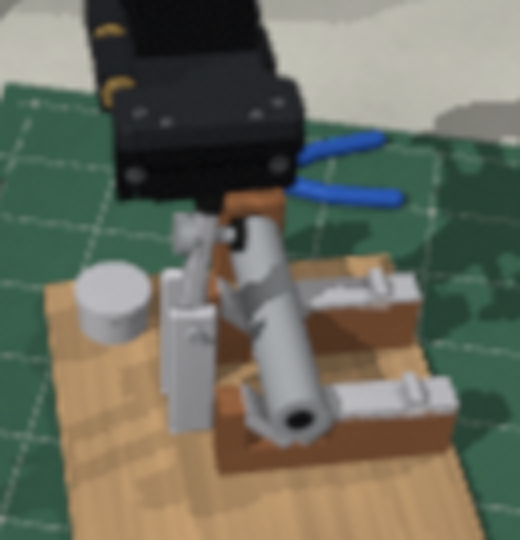

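```bash
python3 -m handwheel '[[1,-0.8,0,0,0,0,0],[1,-0.8,0,0,0,0,0],[1,-0.8,0,0,0,0,0],[1,-0.8,0,0,0,0,0],[1,-0.8,0,0,0,0,0],[1,-0.8,0,0,0,0,0]]'; python3 -c "
from h import *
st()
from station import eyes
c=eyes.capture('side'); np.savez('side7.npz',**c)
crop(c,215,345,95,230,4,'pics/side7.png')
"
```

```text
clock: 18.58
position: [574.3, -41.4, 192.1]
ee_rot: [0.987, 0.162, 0.003, -0.0]
force: [8.5, 2.5, -0.9]
gripper_width: 0.4
t18.57 TCPf [  9.2   0.4 192.1] yaw-rel -0.001 tilt 0.006 Ff [ 8.84 -0.37 -0.89] w 0.4 q [ 0.42  0.26 -0.49  1.71  0.13  1.21 -1.35]
```

View pics/side7.png

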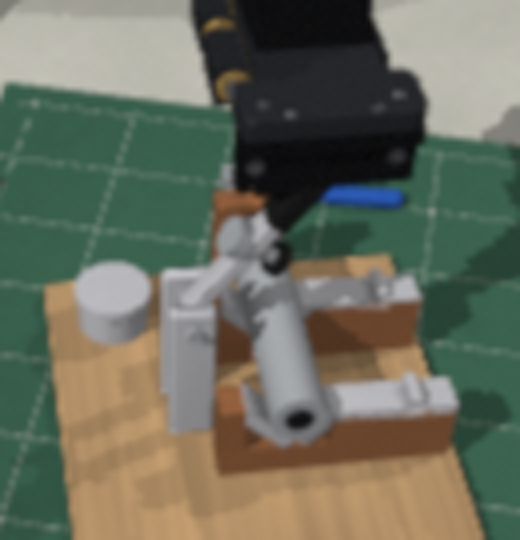

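```bash
python3 -m handwheel '[[1,-0.8,0,0.3,0,0,0],[1,-0.7,0,0.4,0,0,0],[1,-0.7,0,0.45,0,0,0],[1,-0.6,0,0.55,0,0,0],[1,-0.5,0,0.6,0,0,0],[1,-0.5,0,0.6,0,0,0],[1,-0.4,0,0.65,0,0,0],[1,-0.35,0,0.65,0,0,0]]'; python3 -c "
from h import *
go([-43,0,130])
from station import eyes
c=eyes.capture('side'); np.savez('side8.npz',**c)
crop(c,215,345,95,230,4,'pics/side8.png')
"
```

```text
clock: 19.62
position: [531.5, -56.2, 150.4]
ee_rot: [0.987, 0.162, 0.003, 0.0]
force: [6.1, 2.4, 4.2]
gripper_width: 0.5
t19.62 TCPf [-36.1   0.2 150.4] yaw-rel -0.002 tilt 0.006 Ff [6.58 0.35 4.18] w 0.5 q [ 0.46  0.21 -0.48  1.85  0.11  1.1  -1.31]
shift cm now-axes [-0.71  0.01  2.03] after-turn axes [-0.69  0.02  2.04] turn [ 0.002 -0.006 -0.002]
```

View pics/side8.png

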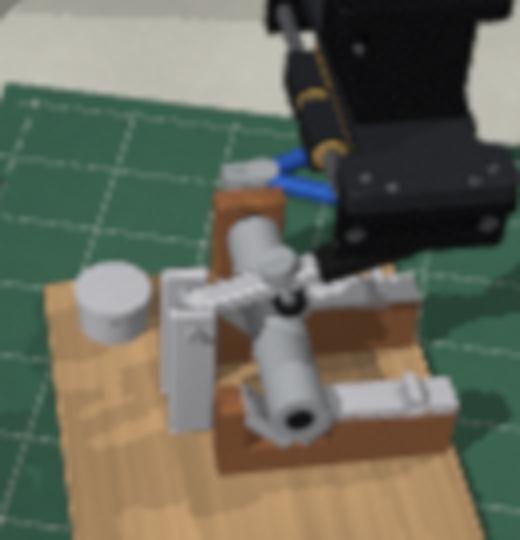

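```bash
python3 -m handwheel '[[1,-0.1,0,0.5,0,0,0],[1,-0.1,0,0.5,0,0,0],[1,-0.1,0,0.5,0,0,0],[1,0,0,0.3,0,0,0]]'; python3 -c "
from h import *
go([-43,0,120])
from station import eyes
c=eyes.capture('side'); np.savez('side9.npz',**c)
crop(c,215,345,95,230,4,'pics/side9.png')
"
```

```text
clock: 20.18
position: [526.4, -58.0, 131.4]
ee_rot: [0.987, 0.162, 0.0, 0.0]
force: [-2.9, 0.6, 6.8]
gripper_width: 0.4
t20.18 TCPf [-4.140e+01  1.000e-01  1.314e+02] yaw-rel -0.002 tilt 0.001 Ff [-2.54  1.48  6.83] w 0.4 q [ 0.46  0.22 -0.48  1.88  0.12  1.07 -1.32]
shift cm now-axes [-0.16  0.01  1.14] after-turn axes [-0.16  0.01  1.14] turn [ 0.001 -0.001 -0.002]
```

View pics/side9.png

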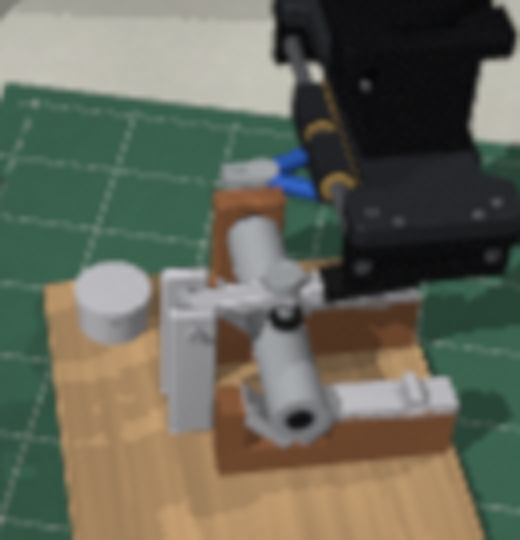

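```bash
python3 -m handwheel '[[1,0,0,0.2,0,0,0],[1,0,0,0.1,0,0,0]]'>/dev/null; python3 -c "
from h import *
st()"; python3 -m handwheel '[[1,0,0,0.1,0,0,0]]'>/dev/null; python3 -c "
from h import *
st()";  python3 -m handwheel '[[1,0,0,0.1,0,0,0]]'>/dev/null; python3 -c "
from h import *
st()"; python3 -m handwheel '[[1,0,0,0.1,0,0,0]]'>/dev/null; python3 -c "
from h import *
st()"
```

```text
t20.48 TCPf [-41.9   0.2 128.3] yaw-rel -0.002 tilt 0.001 Ff [-3.97  1.18  6.92] w 0.6 q [ 0.46  0.23 -0.48  1.88  0.12  1.06 -1.32]
t20.60 TCPf [-4.200e+01  1.000e-01  1.273e+02] yaw-rel -0.002 tilt 0.001 Ff [-4.54  2.07  7.32] w 0.8 q [ 0.46  0.23 -0.48  1.88  0.12  1.06 -1.32]
t20.73 TCPf [-4.220e+01  1.000e-01  1.262e+02] yaw-rel -0.002 tilt 0.001 Ff [-5.    1.61  7.05] w -0.0 q [ 0.46  0.23 -0.48  1.88  0.12  1.06 -1.32]
t20.85 TCPf [-4.230e+01  1.000e-01  1.252e+02] yaw-rel -0.003 tilt 0.001 Ff [-5.57  1.03  8.07] w 0.8 q [ 0.46  0.23 -0.48  1.88  0.12  1.06 -1.32]
```

```bash
python3 -m handwheel '[[1,0,0,0.1,0,0,0],[1,0,0,0.1,0,0,0]]'>/dev/null; python3 -c "
from h import *
st()"; python3 -m handwheel '[[1,0,0,0.1,0,0,0]]'>/dev/null; python3 -c "
from h import *
st()";  python3 -m handwheel '[[1,0,0,0.1,0,0,0]]'>/dev/null; python3 -c "
from h import *
st()
from station import eyes
c=eyes.capture('side'); np.savez('side10.npz',**c)
crop(c,240,320,140,220,6,'pics/side10.png')
"
```

```text
t21.10 TCPf [-4.250e+01  1.000e-01  1.232e+02] yaw-rel -0.003 tilt 0.002 Ff [-6.77  1.71  9.63] w 0.3 q [ 0.46  0.23 -0.48  1.89  0.12  1.05 -1.32]
t21.23 TCPf [-42.6   0.2 122.2] yaw-rel -0.003 tilt 0.002 Ff [-7.2   2.22 10.42] w 0.3 q [ 0.46  0.23 -0.48  1.89  0.12  1.05 -1.32]
t21.35 TCPf [-42.7   0.2 121.3] yaw-rel -0.003 tilt 0.002 Ff [-8.03  2.08 10.89] w 0.6 q [ 0.46  0.23 -0.48  1.89  0.12  1.05 -1.32]
```

View pics/side10.png

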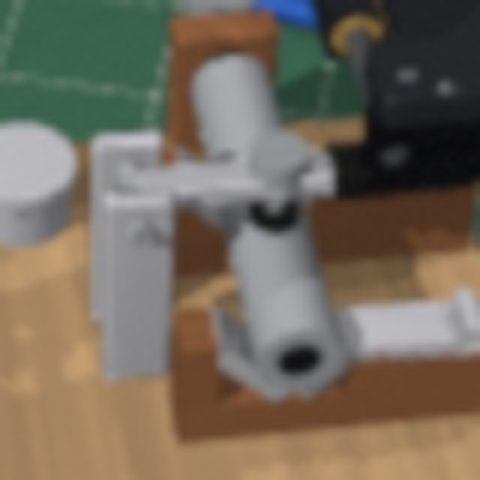

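```bash
python3 -m handwheel '[[1,0,0,0.1,0,0,0],[1,0,0,0,0,0,0]]'>/dev/null; python3 -c "
from h import *
st()"; python3 -m handwheel '[[1,-0.3,0,-0.2,0,0,0],[1,0,0,-0.5,0,0,0],[1,0,0,-2,0,0,0],[1,-2,0,-4,0,0,0],[1,-3,0,-4,0,0,0],[1,-4,0,-2,0,0,0],[1,-4,0,0,0,0,0],[1,-4,0,0,0,0,0],[1,0,0,0,0,0,0]]'; python3 -c "
from h import *
st()
from station import eyes
for n in ('side','top'):
    c=eyes.capture(n); np.savez(n+'11.npz',**c)
    if n=='side': crop(c,215,345,95,230,4,'pics/side11.png')
    else: cv2.imwrite('pics/top11.png',cv2.cvtColor(c['pixels'],cv2.COLOR_RGB2BGR))
    F=w2f(pts(c).reshape(-1,3)).reshape(384,512,3)
    # arm top surface: away from the pad cap
    for x0,x1 in [(-70,-60),(-60,-50),(-50,-40),(-40,-30),(-30,-20),(20,30),(30,38)]:
        m=(F[...,0]>x0)&(F[...,0]<x1)&(abs(F[...,1])<5)&(F[...,2]>75)&(F[...,2]<120)
        print(n,x0,m.sum(),np.median(F[m],0).round(1) if m.sum() else '')
    m=(abs(F[...,0])<14)&(F[...,2]>60)&(F[...,2]<76)&(F[...,1]>-100)&(F[...,1]<110)
    X=F[m];print(len(X),np.percentile(X[:,1],[0,1,50,99,100]).round(1))
"
```

```text
t21.65 TCPf [-4.270e+01  1.000e-01  1.203e+02] yaw-rel -0.003 tilt 0.002 Ff [-8.25  1.9  10.27] w 0.5 q [ 0.45  0.23 -0.48  1.89  0.13  1.05 -1.32]
clock: 22.78
position: [360.7, -114.1, 247.1]
ee_rot: [0.987, 0.16, 0.0, 0.001]
force: [0.7, -0.4, -0.0]
gripper_width: 0.4
t22.77 TCPf [-2.164e+02  2.000e-01  2.471e+02] yaw-rel -0.005 tilt 0.002 Ff [ 0.53 -0.61 -0.02] w 0.4 q [ 0.63 -0.22 -0.37  2.04 -0.08  1.31 -0.96]
side -70 14 [-64.    0.5  94.8]
side -60 14 [-55.3  -0.3  94.8]
side -50 18 [-45.2   0.6  95.4]
side -40 16 [-35.1  -0.   94.9]
side -30 15 [-25.1  -0.8  94.3]
side 20 16 [25.   0.7 92.8]
side 30 13 [34.1  0.5 93.4]
555 [-99.9 -98.6   4.2  55.8  56.8]
top -70 26 [-65.4   0.2  94.6]
top -60 25 [-55.2   0.2  94.8]
top -50 24 [-44.5  -0.6  94.8]
top -40 25 [-35.4   0.1  95.2]
top -30 24 [-24.6   0.3  95.2]
top 20 24 [25.1  0.1 93.3]
top 30 19 [34.7  0.4 93. ]
811 [-99.9 -98.8 -30.8  54.6  55.5]
```

View pics/side11.png

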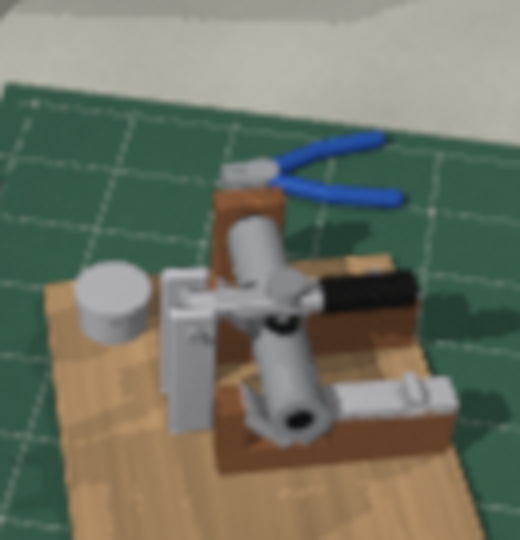

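View pics/top11.png

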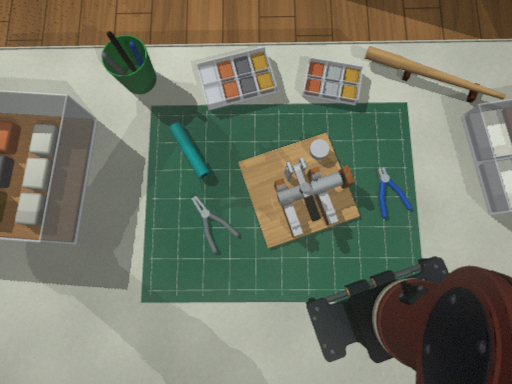

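The hold-down arm is level: its grip top measures 95 mm along its whole length. In the crop its pad sits on the bar at (283,322), and the bar's far end covers the stop at (250,225). In the top view the tin (320,148), pliers (207,212) and cutters (388,190) are where they started.

```bash
python3 -c "
from h import *
a=load('top0.npz');b=load('top11.npz')
d=cv2.absdiff(a['pixels'],b['pixels']).max(2)
for n,(x0,x1,y0,y1) in dict(tin=(309,332,138,156),pliers=(190,240,195,255),cutters=(375,415,165,220)).items(): print(n,np.percentile(d[y0:y1,x0:x1],[50,95]))
from station import order
order.job_done()"
```

```text
tin [27. 31.]
pliers [ 8. 20.]
cutters [ 9. 20.]
the job is handed in; nothing more can be done
```

I rolled the mandrel along its shelf with closed fingers until it dropped into the vee, and it settled straight there (axis at about x = 0). I then slid it about 32 mm along the vee onto the stop. After that I swung the hold-down arm over, pressed it to level, let go and handed the job in after about 23 s.

**Last checks:**
- **Stop:** The push read about 11–12 N for a second, then 13–14 N for half a second, with one noisy reading of 14.5 N. Less the roughly 2 N of sliding friction, that leaves about 11–12 N on the rubber. I could not measure what force stayed on it after I let go. The mandrel's free end measured y = 55–57 mm against 55 mm at home, which is within the cameras' accuracy.
- **Clamp:** The grip's top measured about 95 mm high along its length in both views, so the arm is level and the pad is in about 3 mm. The force on the grip rose by about 3.5–4 N while pressing, which agrees. A rough estimate from how far the fingers moved gave a slightly smaller 2.2–2.7 mm, still within the good range.
- **Tin, pliers and cutters:** By eye, they are in the same places in the pictures from before and after. A before/after pixel comparison showed little change at the pliers and cutters. The tin's patch changed brightness evenly (about 27 of 255), which I take to be lighting; I did not re-measure its position.

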